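Lock the tray keeper on the fold-down bench

ROBOT

A 6-joint arm with a two-finger parallel gripper is mounted at the origin on the work surface. World frame = base frame: x ahead of the robot, y to its left, z up, the work surface at z = 0. Lengths are in mm, angles in rad, forces in N, time in s.
With the tool pointing down it reaches from about 350 to 775 mm from the base axis. Payload 5.5 kg.
Tool frame: the origin (TCP) lies midway between the tips of the shut fingers; the grasp point (between the pads) lies 19 mm behind it; z points along the fingers, y is the direction in which the jaws open and shut (so a half turn about z gives the same grasp; the last joint's range is limited). The gripper opens to 85 mm and grips with 20 to 120 N. Pads are 22 mm wide; open, the fingers measure 114 mm over their backs; the gripper's body (76 mm by 85 mm) begins 54 mm behind the grasp point. The pads swing forward as they close: fully open they stand 13 mm farther back than shut.
Start: joints at [-1.437, 0.313, 0.046, 1.304, 0, 1.431], TCP at [155.47, -553.625, 231.323] pointing down, gripper open.
Joint ranges: [-2.76, 2.76], [-0.86, 1.69], [-1.03, 1.26], [-2.2, 2.34], [-1.47, 1.5], [-3.14, 3.14]. Speed limits (rad/s): [2.57, 2.57, 3.14, 3.14, 3.14, 3.14].

INTERFACE

Orientations are given as a unit quaternion [x, y, z, w].
In Python, from cell import sensors, camera, sign_off, outline_of gives the robot as it stands.
- The arm moves only by the shell command python3 -m crank 'ROWS'. ROWS is JSON, a list that holds one entry, the list of rows, each a list of 5 numbers: the shift along the world's x, y, z in m, then the turn about the world's z in degrees, then the opening, from 0 (shut) to 1 (fully open). A call has 1 to 20 rows; each row is the pose to reach, as a shift and turn from the pose commanded when the call began; what a row does not reach only later rows make up. A row lasts 1/12 s, in which the tool goes at most 41.7 mm and 7.16 degrees, less where a joint would pass 70% of its speed; a pose out of reach is approached as far as the arm can. A call with a gripper value outside its range is refused whole. The fingers move at their own pace and stop on an object; the grip force is fixed at half the most. Time passes only in rows, so rows that repeat a pose let the fingers close. It gives the time, the measured TCP pose, the force and the opening at its end, in the units of the state.
- sensors.state(): the state, without advancing time (a new reading comes with each control period).
- camera(name): name is "scene" or "side" or "wrist"; returns a dict with "color" (384x512x3 uint8, red, green, blue), "vfov" (degrees; the focal length in pixels is half the picture's height over the tangent of half this angle, whatever the lens; pixels are square), "cx", "cy" (the principal point, pixels), "R" (3x3) and "t" (3): a world point X has camera coordinates R X + t; the wrist camera has in their place "hand_eye" (4x4, takes a point from camera to tool coordinates, whose origin is the TCP and whose axes are the flange's). Camera axes: x right, y down, z forward; pixel columns grow to the right and rows downward; lengths in mm; the calibration is good to about 2 mm. The wrist camera is an equidistant fisheye: a pixel r from the principal point sees the ray r / f radians off the axis. A picture is of the moment at which its call begins: read the wrist's pose just before it. There is no depth.
- sign_off(): hands the job in, once; it reports no verdict.
Trained networks look in a picture, given as the dict that the camera call returned (one of the last four; its "shot" number tells which), for a name from the list of things; names that differ only in an ending like _2 or _b are one class to them, and where a whole thing is asked for, a point or a joint stands for the part that bears it (a point fixed in the world has none). Each returns a list of dicts, best first, with "confidence" (0 to 1); they miss things now and then, are a little off and sometimes report something else, mostly with a low value. They report only what shows in the picture. A call takes as long as a camera call. They do not tell look-alikes from the thing itself.
- outline_of(thing, picture): "pixels" (384x512 bool, what is visible of it) and "extent" ([centre column, centre row, width, height] in pixels, round what is visible of it).
The state is a dict: "time_s": time; "qpos": joint angles; "dq": joint speeds; "joint_efforts": joint torques, N m; "ee_pos": TCP position; "tool_rot": TCP orientation; "contact_force": force on the tool from outside, world axes, zero at the start; "torque": the same for the moment, N m; "opening": finger opening in mm.
Only numpy, scipy, OpenCV 4.12 (cv2) and the standard library are available. Lean on these libraries where they do the work, as an engineer would, in place of code of your own. Each camera call takes 0.05 s, during which the arm holds its last target.

TASK

Swing the red keeper round to its stop, so that it lies over the rim of the seedling tray and the wind cannot lift the tray, and then tighten the brass wing nut clockwise, a short turn at a time, until the rubber bush beneath it has taken up and the nut is snug; do not overtighten it. Mind the yellow uprights beside the nut, leave the tray and the other things where they stand, and let go at the end.

Things in the scene. Friction and masses are not known exactly. Their poses are not given: they have to be found in the camera images.
- bracket: Steel bracket fixed to the bench, plate 120 x 110 x 8 mm; on its 30 mm thick pillar sit the keeper (50 to 56 mm above the bench), the bush (56 to 60 mm) and the wing nut (60 to 99 mm). Origin on the bench surface, on the upright axis about which both keeper and nut turn. x axis level towards the tray, z up.
- uprights: Two yellow guard uprights fixed on the bracket, 24 mm wide, 10 mm thick, up to 108 mm above the bench, inner faces 36 mm from the nut's axis, at 105 degrees to the left and to the right of the bracket's x axis seen from above. Not to be pushed above 15 N: open the fingers only a little between nut and upright. Origin and axes as the bracket's.
- keeper (a joint): Swing of the keeper, rad: 0 = at its stop, pointing along the bracket's x axis with its tip over the tray's rim; the value grows as it swings away clockwise (seen from above); it starts at 0.75 to 0.95. It turns with a drag of about 0.08 N m (1.3 N at the knob) and stays where it is left.
- keeper_knob (a point): Centre of the black upright knob on the red keeper, 74 mm above the bench, 60 mm from the turning axis; the knob is 15 mm across, 32 mm tall (56 to 88 mm above the bench). The keeper is a flat bar 18 mm wide, its top at 56 mm, reaching 92 mm from the axis; it clears the tray's rim by 2 mm.
- nut: Brass wing nut: round foot 22 mm across, 5 mm high, and an upright flat web 6 mm thick, 26 mm wide at 4 to 14 mm and 52 mm wide (tip to tip) at 13 to 39 mm above its underside. Origin on the turning axis at the underside, 60 mm above the bench. y axis along the wings (a half turn looks the same), x square to the flats, z up. It stays at one height.
- nut_wings (a point): Centre of the nut's wings, on the axis, 86 mm above the bench, the place to grip; axes as the nut's. Clockwise from above tightens. A locking nut: it runs with a steady drag of about 0.20 N m and stays where left. After an unknown turn (1.3 to 3.4 rad from its start) it takes hold of the bush; from there the moment needed rises above the drag by 0.4 N m per rad.
- bush: Black rubber bush under the nut, 28 mm across, 4 mm high, origin at its underside. Snug is a moment on the bush (above the nut's drag) of 0.08 to 0.17 N m, best 0.12; that is 0.2 to 0.42 rad, best 0.3 rad, after the nut first takes hold of it. More overtightens. Read at rest, the drag may show either way round; what counts is the rise over free running.
- tray: Green plastic seedling tray with soil and seedlings (up to 85 mm high on the far side), 170 x 260 x 46 mm, loose, 0.6 kg; its origin is the centre of its underside, x axis as the bracket's; its near rim is 70 mm from the nut's axis.
- pot_center (a point): Centre of a terracotta pot, 86 mm across, 85 mm tall, loose on the bench, bystander.
- vase_center (a point): Centre of a clear glass vase, 70 mm across, 160 mm tall, loose on the bench, bystander.
- saucer: Black plastic saucer, 120 mm across, 20 mm high, loose on the bench, bystander; origin at the centre of its underside.
- dibber: Aluminium dibber lying on the bench, 225 mm long, 60 mm wide at its T-handle, about 25 mm thick, bystander; origin near its middle, x axis along it to its point.
Mind the look-alikes: they are no part of the job. Of the things that look like the bracket, the middle-sized one is meant.

How it is judged:
By the outcome, as a careful person would: the job done as asked, in the order asked, and still so for the second after the job is handed in, with the robot touching nothing.
It also fails if it takes over 72 s, if anything falls off the work surface, if the arm or the gripper's body presses on something with over 40 N, if the wrist force passes 120 N, or if a joint passes its speed limit or range.

## Working session

There is one attempt and no reset: what is moved stays moved. The work goes in short steps, Python scripts to look and compute and a shell command to move; the robot and the scene stay as the last step left them, time stands still between calls to the robot, and variables do not carry over. Pictures are saved under pics/ and viewed, and the job is handed in when it is done.

```bash
mkdir -p pics; ls
python3 - <<'E'
from cell import sensors,camera
import cv2
s=sensors.state();print({k:(v if not hasattr(v,'tolist') else v.tolist()) for k,v in s.items()})
for n in("scene","side","wrist"):
    p=camera(n);cv2.imwrite(f"pics/{n}0.png",p["color"][:,:,::-1]);print(n,{k:v for k,v in p.items() if k!="color"})
E
```

```text
pics
{'time_s': 0.0, 'qpos': [-1.436574514895967, 0.3139977002244753, 0.04497245811970759, 1.303598720036325, -4.7222430650787827e-05, 1.4311737174039774], 'dq': [6.223459076084697e-05, -0.0008977065082361799, -0.0007063769705873141, -4.1535165690818035e-05, -0.0012139413344391759, 0.00033074752060518385], 'joint_efforts': [-0.00031135343306232244, -48.06312561035156, 29.85320806503296, 0.019453883869573474, -0.00021656394437741255, -7.525102034833253e-06], 'ee_pos': [155.39464555719164, -553.0685194794935, 230.40774311112827], 'tool_rot': [0.9906403729535621, 0.13649474661843755, -2.1143450621352963e-05, -0.0009138779734061753], 'contact_force': [0.34003091017048087, -0.4646791247723174, 0.10573164610199987], 'torque': [-0.0222188886029355, 0.031622345211791594, 0.0407266242719497], 'opening': 85.45712524545037}
scene {'vfov': 56.35047528796865, 'cx': 251.52399586515443, 'cy': 186.36127839633383, 'R': array([[-0.75895156,  0.65107882,  0.00942857],
       [ 0.47681407,  0.56555863, -0.67289804],
       [-0.44344207, -0.50620135, -0.73967515]]), 't': array([ 330.9310223 , -205.88695754, 1226.79335159]), 'shot': 1}
side {'vfov': 43.01535684732178, 'cx': 245.3779889804427, 'cy': 195.50636078723076, 'R': array([[-0.92608034, -0.37732414, -0.00129889],
       [-0.26934084,  0.66345597, -0.69805565],
       [ 0.26425501, -0.64610577, -0.71604234]]), 't': array([ 438.53031995,  153.77888529, 1180.38239604]), 'shot': 2}
wrist {'vfov': 65.70646984690485, 'cx': 257.7831628870266, 'cy': 192.213330357739, 'hand_eye': array([[-4.76505697e-04, -9.51826211e-01, -3.06637632e-01,
         7.78563305e+01],
       [ 9.99998950e-01, -8.73108411e-04,  1.15622558e-03,
         6.07348789e-01],
       [-1.36825371e-03, -3.06636760e-01,  9.51825628e-01,
        -1.43518235e+02],
       [ 0.00000000e+00,  0.00000000e+00,  0.00000000e+00,
         1.00000000e+00]]), 'shot': 3}
```

View pics/scene0.png

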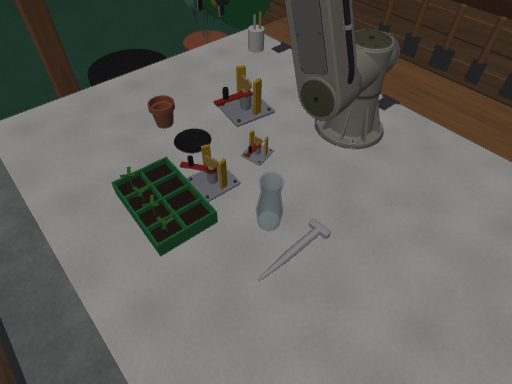

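View pics/side0.png

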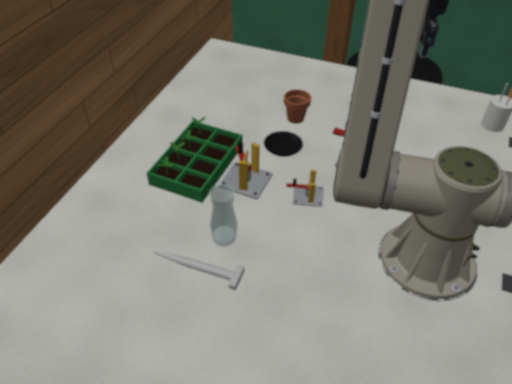

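View pics/wrist0.png

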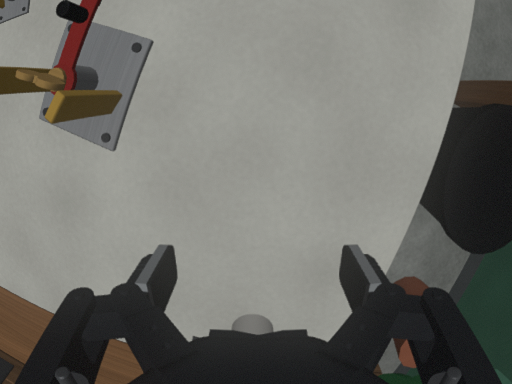

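The target is the bracket beside the tray, at scene (212,180) and side (247,178). The large one is at scene (245,100) and the small one at (257,152). Next I measure.

```bash
cat > h.py <<'E'
import numpy as np,cv2
from cell import sensors,camera,outline_of
from scipy.spatial.transform import Rotation as Ro
def f(p): return p["color"].shape[0]/2/np.tan(np.radians(p["vfov"])/2)
def pose(): 
    s=sensors.state(); return Ro.from_quat(s["tool_rot"]).as_matrix(),np.array(s["ee_pos"])
def shot(n):
    Rt=pose(); p=camera(n)
    if n=="wrist":
        H=p["hand_eye"]; Rc=Rt[0]@H[:3,:3]; tc=Rt[0]@H[:3,3]+Rt[1]
        p["Rw"]=Rc; p["C"]=tc
    else: p["Rw"]=p["R"].T; p["C"]=-p["R"].T@p["t"]
    p["fish"]=n=="wrist"; return p
def ray(p,u,v):
    d=np.array([u-p["cx"],v-p["cy"]])/f(p)
    if p["fish"]:
        r=np.linalg.norm(d)+1e-12; c=np.array([*(d/r*np.sin(r)),np.cos(r)])
    else: c=np.array([*d,1.])
    return p["Rw"]@c
def onz(p,u,v,z):
    d=ray(p,u,v); return p["C"]+d*(z-p["C"][2])/d[2]
def proj(p,X):
    c=(np.atleast_2d(X)-p["C"])@p["Rw"]
    if p["fish"]:
        r=np.linalg.norm(c[:,:2],axis=1);th=np.arctan2(r,c[:,2]);q=c[:,:2]/(r[:,None]+1e-12)*th[:,None]
    else: q=c[:,:2]/c[:,2:]
    return q*f(p)+[p["cx"],p["cy"]]
def save(p,name,crop=None,k=1):
    im=p["color"][:,:,::-1]
    if crop: im=im[crop[1]:crop[3],crop[0]:crop[2]]
    cv2.imwrite("pics/"+name+".png",cv2.resize(im,None,fx=k,fy=k,interpolation=cv2.INTER_CUBIC))
E
python3 - <<'E'
from h import *
for n in("scene","side"):
    p=shot(n)
    save(p,n+"1",(100,90,300,260) if n=="scene" else (130,80,340,250),3)
    for t in("bracket","uprights","keeper","keeper_knob","nut","nut_wings","bush","tray","pot_center","vase_center","saucer","dibber"):
        for o in outline_of(t,p):
            m=o["pixels"];v,u=np.nonzero(m)
            print(n,t,round(o["confidence"],2),np.round(o["extent"]),m.sum(),np.round(onz(p,*o["extent"][:2],{"tray":40,"bracket":8,"nut":80,"nut_wings":86,"uprights":60}.get(t,50)))[:2])
E
```

```text
scene bracket 0.91 [260. 148.  35.  37.] 680 [ 313. -104.]
scene bracket 0.67 [244.  95.  59.  56.] 1783 [ 161. -361.]
scene bracket 0.58 [211. 173.  58.  54.] 1548 [ 498. -114.]
scene uprights 0.77 [249.  94.  24.  49.] 445 [ 192. -297.]
scene uprights 0.72 [215. 168.  24.  42.] 383 [505. -78.]
scene uprights 0.47 [258. 142.  21.  26.] 122 [339. -85.]
scene keeper 0.75 [195. 162.  24.  13.] 146 [ 526. -147.]
scene keeper 0.73 [210. 162.  15.  12.] 131 [ 494. -114.]
scene keeper 0.62 [254. 151.  16.  14.] 76 [367. -70.]
scene keeper 0.48 [234.  96.  38.  22.] 298 [ 233. -333.]
scene keeper_knob 0.69 [195. 164.  26.  14.] 211 [ 533. -137.]
scene keeper_knob 0.66 [232.  98.  36.  15.] 238 [ 244. -330.]
scene nut 0.71 [209. 164.  10.  14.] 150 [516. -86.]
scene nut 0.59 [257. 142.   9.   7.] 52 [356. -71.]
scene nut 0.42 [246.  85.  11.  20.] 142 [ 184. -322.]
scene nut_wings 0.51 [258. 140.   6.   6.] 45 [355. -69.]
scene nut_wings 0.44 [247.  82.  11.  18.] 150 [ 179. -325.]
scene tray 0.72 [165. 204. 104. 100.] 5799 [672. -71.]
scene pot_center 0.55 [162. 111.  34.  35.] 703 [ 472. -
[... 454 characters left out ...]
58. -85.]
side keeper 0.39 [339. 133.   8.  11.] 79 [ 309. -332.]
side keeper_knob 0.58 [337. 131.  13.   8.] 72 [ 318. -338.]
side keeper_knob 0.47 [241. 151.  11.  23.] 123 [ 546. -147.]
side keeper_knob 0.44 [297. 184.  25.  10.] 101 [358. -78.]
side nut 0.6 [247. 156.   2.   8.] 32 [ 510. -104.]
side nut 0.42 [284. 143.  39.  25.] 770 [ 435. -194.]
side nut_wings 0.61 [248. 155.   6.  11.] 43 [ 507. -100.]
side tray 0.79 [194. 162.  99.  84.] 4763 [656. -64.]
side pot_center 0.6 [296. 107.  26.  34.] 722 [ 467. -409.]
side vase_center 0.62 [223. 216.  24.  64.] 1443 [494.  99.]
side saucer 0.87 [283. 145.  41.  24.] 847 [ 445. -219.]
side dibber 0.78 [199. 270.  88.  39.] 951 [477. 267.]
```

View pics/scene1.png

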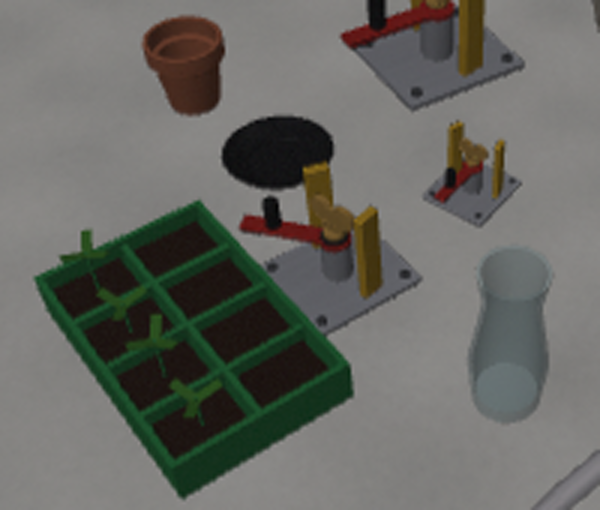

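View pics/side1.png

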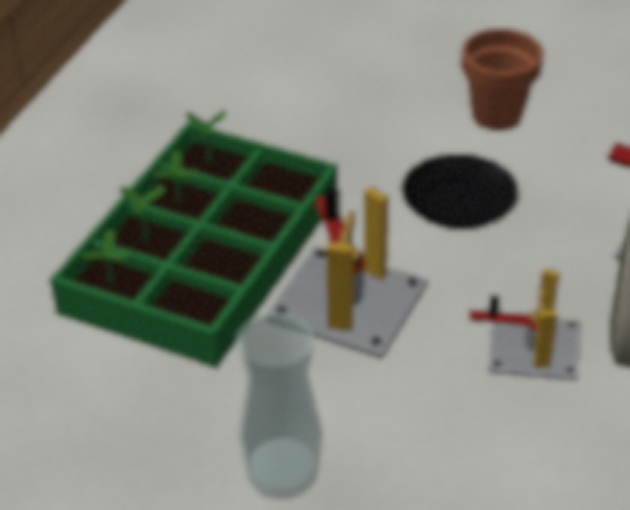

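```bash
python3 -m crank '[[[0.34,0.45,0.03,0,1],[0.34,0.45,0.03,0,1],[0.34,0.45,0.03,0,1],[0.34,0.45,0.03,0,1],[0.34,0.45,0.03,0,1],[0.34,0.45,0.03,0,1],[0.34,0.45,0.03,0,1],[0.34,0.45,0.03,0,1],[0.34,0.45,0.03,0,1],[0.34,0.45,0.03,0,1],[0.34,0.45,0.03,0,1],[0.34,0.45,0.03,0,1],[0.34,0.45,0.03,0,1],[0.34,0.45,0.03,0,1],[0.34,0.45,0.03,0,1],[0.34,0.45,0.03,0,1],[0.34,0.45,0.03,0,1]]]'
python3 - <<'E'
from h import *
p=shot("wrist");save(p,"w1",None,1.5);print(pose())
for t in("bracket","uprights","keeper","keeper_knob","nut","nut_wings","bush","tray"):
        for o in outline_of(t,p):
            m=o["pixels"]
            print(t,round(o["confidence"],2),np.round(o["extent"]),m.sum(),np.round(onz(p,*o["extent"][:2],{"tray":40,"bracket":8,"nut":80,"nut_wings":86,"uprights":60}.get(t,50)))[:2])
E
```

```text
time_s: 2.87
ee_pos: [495.2, -103.7, 261.2]
tool_rot: [0.991, 0.137, -0.0, 0.0]
contact_force: [-0.8, -0.4, -0.5]
opening: 85.4
(array([[ 9.62946434e-01,  2.69692258e-01, -5.01255348e-04],
       [ 2.69692165e-01, -9.62946559e-01, -2.46108676e-04],
       [-5.49055718e-04,  1.01804832e-04, -9.99999844e-01]]), array([ 494.95731165, -104.15342883,  261.21476751]))
bracket 0.92 [316. 317.  68.  47.] 1841 [ 252. -280.]
bracket 0.86 [225. 261.  48.  60.] 2414 [ 326. -100.]
uprights 0.97 [224. 276.  46.  33.] 448 [ 333. -101.]
uprights 0.58 [245. 164.  90.  60.] 1143 [494. -90.]
keeper 0.97 [283. 136.  82.  29.] 1151 [ 537. -125.]
keeper 0.53 [224. 248.  14.  41.] 340 [371. -93.]
keeper_knob 0.81 [286. 135.  77.  39.] 1014 [ 539. -128.]
keeper_knob 0.63 [223. 251.  10.  38.] 331 [366. -92.]
nut 0.92 [249. 152.  50.  18.] 589 [512. -90.]
nut 0.52 [220. 274.  24.  13.] 254 [348. -95.]
nut_wings 0.92 [251. 151.  50.  14.] 581 [515. -92.]
nut_wings 0.83 [221. 275.  21.  18.] 222 [351. -96.]
tray 0.96 [287.  67. 237. 134.] 21129 [ 619. -106.]
tray 0.22 [246. 163.  90.  58.] 996 [490. -91.]
```

View pics/w1.png

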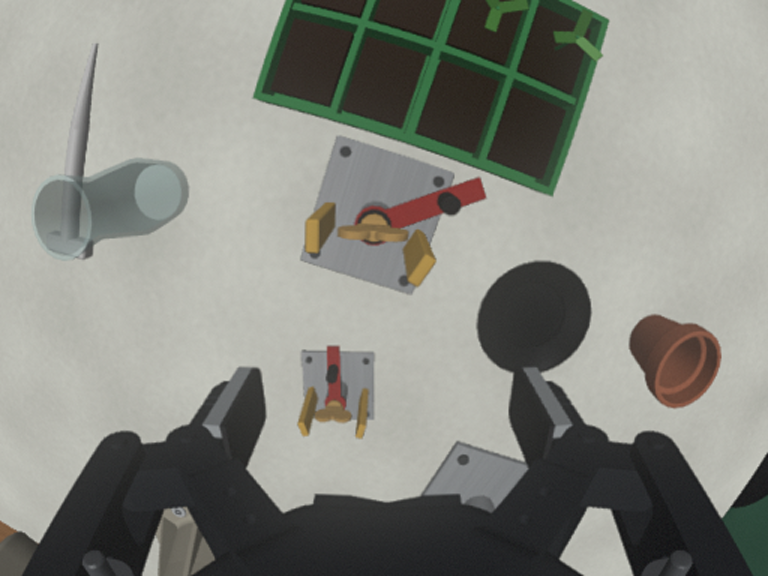

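The wrist view shows the bracket well: plate corners near (225,91), (303,115), (273,196) and (201,174), and the nut at (250,153). I'll zoom in and fit a model to it.

Run:
```python
from h import *
p=shot("wrist");save(p,"w2",(185,80,345,205),5)
np.save("w2.npy",dict(p=p),allow_pickle=True)
c=[onz(p,u/1.5,v/1.5,8)[:2] for u,v in((338,136),(455,172),(410,294),(301,261))]
print(np.round(c,1)); c=np.array(c)
for i in range(4): d=c[(i+1)%4]-c[i]; print(np.linalg.norm(d),np.degrees(np.arctan2(d[1],d[0])))
a=onz(p,254/1.5,98/1.5,46);b=onz(p,552/1.5,195/1.5,46);d=b-a;print(a,b,np.linalg.norm(d),np.degrees(np.arctan2(d[1],d[0])))
```

```text
[[ 571.   -39.9]
 [ 568.2 -147.9]
 [ 447.9 -141.3]
 [ 451.7  -34.8]]
108.10269071832182 -91.49805657149966
120.49543274606968 176.84453355578478
106.54081329508297 87.93913405224836
119.41390718971074 -2.4184159741202644
[586.06564629  31.45908462  46.        ] [ 575.90012037 -227.04106843   46.        ] 258.6999556401639 -92.25199777426029
```

View pics/w2.png

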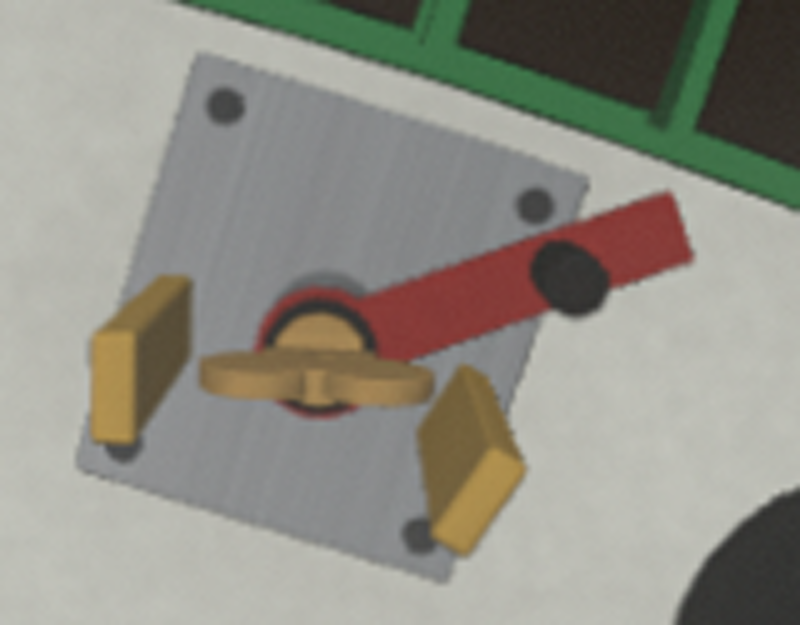

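Run:
```python
from h import *
from scipy.optimize import least_squares
p=np.load("w2.npy",allow_pickle=True).item()["p"]
q=lambda L,z:np.array([onz(p,u/5+185,v/5+80,z)[:2] for u,v in L])
L=q([(92,335),(93,440),(133,442),(135,322)],108);Rr=q([(433,543),(468,556),(525,467),(490,449)],108)
print("upL",L.round(1).tolist(),L.mean(0));print("upR",Rr.round(1).tolist(),Rr.mean(0))
print("bushtop",q([(265,345),(375,345),(320,400)],60).round(1).tolist())
w=q([(200,385),(435,395),(318,380)],98);print("wing top tips/mid",w.round(1).tolist())
k=q([(670,190),(693,263)],56);print("tip",k.round(1).tolist())
print("knob top",q([(575,280)],88).round(1).tolist(), "knob axis base", q([(563,272)],56).round(1).tolist())
```

```text
upL [[510.1, -43.5], [488.7, -48.7], [490.5, -57.0], [515.0, -51.5]] [501.06847534 -50.15906525]
upR [[486.1, -122.7], [485.3, -130.6], [507.0, -136.4], [508.7, -128.3]] [ 496.7894303  -129.51674482]
bushtop [[508.6, -77.4], [515.5, -102.3], [499.3, -93.3]]
wing top tips/mid [[503.6, -67.0], [514.7, -115.3], [511.1, -90.7]]
tip [[570.3, -159.3], [555.3, -169.9]]
knob top [[545.5, -138.2]] knob axis base [[544.0, -140.4]]
```

Fit: axis at about (509.5, -90.5), bracket yaw about -2.8°, keeper at world angle -54.3° (0.90 rad), wings along about 103°/-77°. Next I caged the knob loosely and swing it. First I check joint 6.

Run:
```python
from h import *
s=sensors.state();print(np.round(s["qpos"],3),np.round(s["ee_pos"],1))
C=np.array([509.5,-90.5])
for a in (-54.3,-46,-36,-26,-16,-6,-2.8,0):
    k=C+60*np.array([np.cos(np.radians(a)),np.sin(np.radians(a))]); print(a,(k-s["ee_pos"][:2]).round(1))
```

```text
[-0.366  0.172 -0.065  1.334 -0.     2.503] [ 495.3 -104.   261.4]
-54.3 [ 49.2 -35.2]
-46 [ 55.8 -29.7]
-36 [ 62.7 -21.8]
-26 [ 68.1 -12.8]
-16 [71.8 -3. ]
-6 [73.8  7.2]
-2.8 [74.1 10.6]
0 [74.2 13.5]
```

```bash
python3 -m crank '[[[0.049,-0.035,-0.1,110,0.28],[0.049,-0.035,-0.1,110,0.28],[0.049,-0.035,-0.1,110,0.28],[0.049,-0.035,-0.1,110,0.28],[0.049,-0.035,-0.1,110,0.28],[0.049,-0.035,-0.1,110,0.28],[0.049,-0.035,-0.1,110,0.28],[0.049,-0.035,-0.1,110,0.28],[0.049,-0.035,-0.1,110,0.28],[0.049,-0.035,-0.1,110,0.28],[0.049,-0.035,-0.1,110,0.28],[0.049,-0.035,-0.1,110,0.28],[0.049,-0.035,-0.1,110,0.28],[0.049,-0.035,-0.1,110,0.28],[0.049,-0.035,-0.1,110,0.28],[0.049,-0.035,-0.1,110,0.28],[0.049,-0.035,-0.1,110,0.28],[0.049,-0.035,-0.1,110,0.28]]]'
python3 - <<'E'
from h import *
p=shot("wrist");save(p,"w3",None,1.5);print(np.round(sensors.state()["qpos"],2), pose()[0][:,1].round(2))
p=shot("side");save(p,"s3",(130,60,340,230),3)
E
```

```text
time_s: 4.87
ee_pos: [544.5, -138.7, 161.3]
tool_rot: [0.457, 0.889, 0.0, 0.0]
contact_force: [-0.4, 0.4, 0.4]
opening: 23.6
[-0.39  0.32 -0.12  1.13  0.    0.56] [0.81 0.58 0.  ]
```

View pics/w3.png

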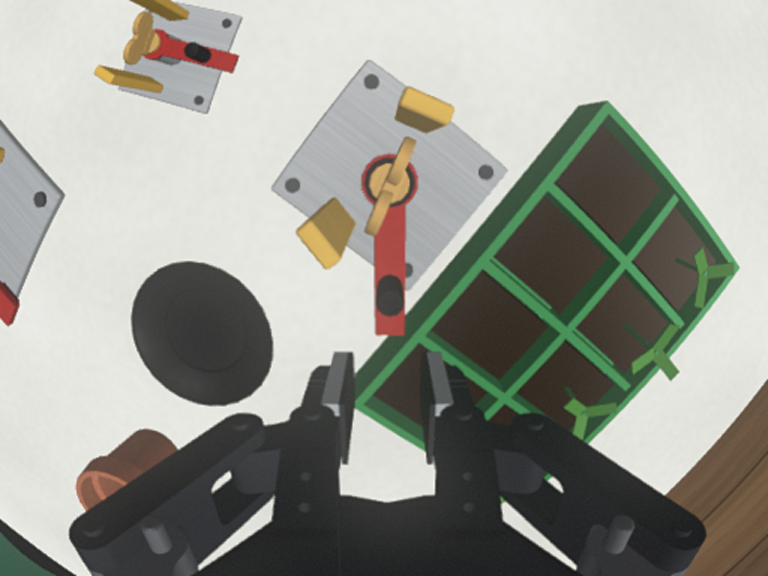

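View pics/s3.png

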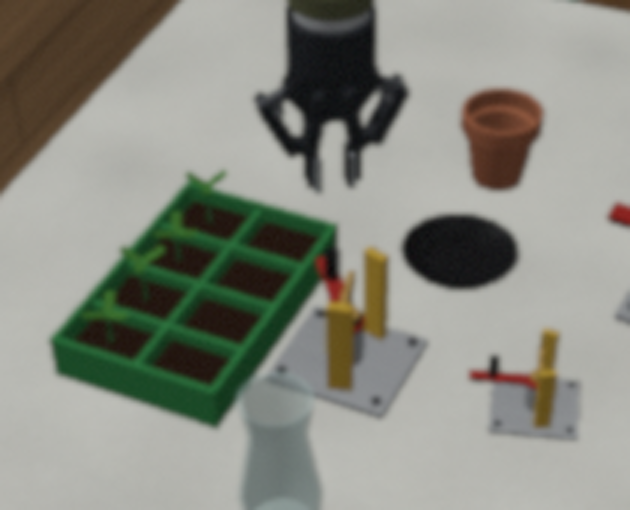

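Run:
```python
from h import *
p=shot("wrist");save(p,"w4",(170,60,360,230),4)
q=lambda L,z:np.array([onz(p,u/1.5,v/1.5,z)[:2] for u,v in L]).round(1).tolist()
print(q([(410,141),(372,234)],98),q([(391,283)],88),q([(376,333),(405,333)],56))
```

```text
[[504.7, -66.5], [515.8, -112.2]] [[539.1, -129.1]] [[556.3, -168.1], [570.6, -157.8]]
```

View pics/w4.png

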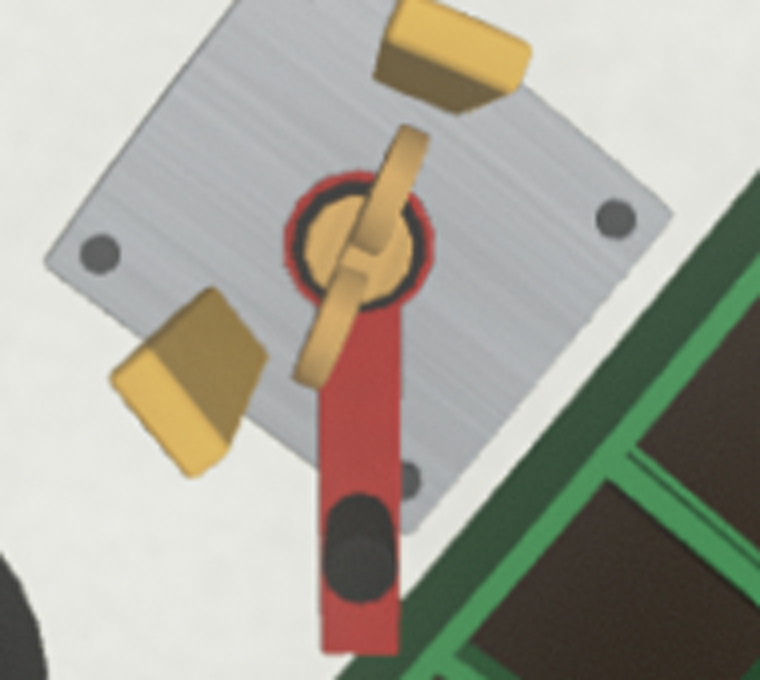

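Run:
```python
from h import *
p=shot("wrist")
q=lambda L,z:np.array([onz(p,u/4+170,v/4+60,z)[:2] for u,v in L])
print(q([(413,130),(310,384)],97).round(1).tolist(),"knob",q([(358,568)],88).round(1),"bush",q([(360,244)],60).round(1))
a=q([(403,1),(388,45),(520,95),(530,48)],108).mean(0); a=q([(460,45)],108)[0]; b=q([(172,410)],108)[0];print(a,b,(a+b)/2,np.degrees(np.arctan2(*(a-b)[::-1])))
```

```text
[[504.0, -65.6], [515.6, -112.6]] knob [[ 544.7 -138.4]] bush [[510.  -89.2]]
[501.56338733 -50.11580616] [ 498.01672577 -127.88655437] [499.79005655 -89.00118026] 87.38888919031305
```

```bash
python3 -m crank '[[[0,0,-0.03,0,0.28],[0,0,-0.06,0,0.28],[0,0,-0.08,0,0.28],[0,0,-0.096,0,0.28],[0,0,-0.096,0,0.28],[0,0,-0.096,0,0.28]]]'
python3 - <<'E'
from h import *
p=shot("wrist");save(p,"w5",None,1.5)
C=np.array([510,-89.6]);k0=np.array([544.5,-138.7])
for a in (-46,-40,-34,-28,-22,-16,-10,-6,-2.7):
    k=C+60*np.array([np.cos(np.radians(a)),np.sin(np.radians(a))]); print(a,(k-k0).round(1))
E
```

```text
time_s: 5.57
ee_pos: [543.7, -138.3, 64.7]
tool_rot: [0.457, 0.89, -0.0, -0.001]
contact_force: [0.7, 0.3, -0.0]
opening: 23.8
-46 [7.2 5.9]
-40 [11.5 10.5]
-34 [15.2 15.5]
-28 [18.5 20.9]
-22 [21.1 26.6]
-16 [23.2 32.6]
-10 [24.6 38.7]
-6 [25.2 42.8]
-2.7 [25.4 46.3]
```

View pics/w5.png

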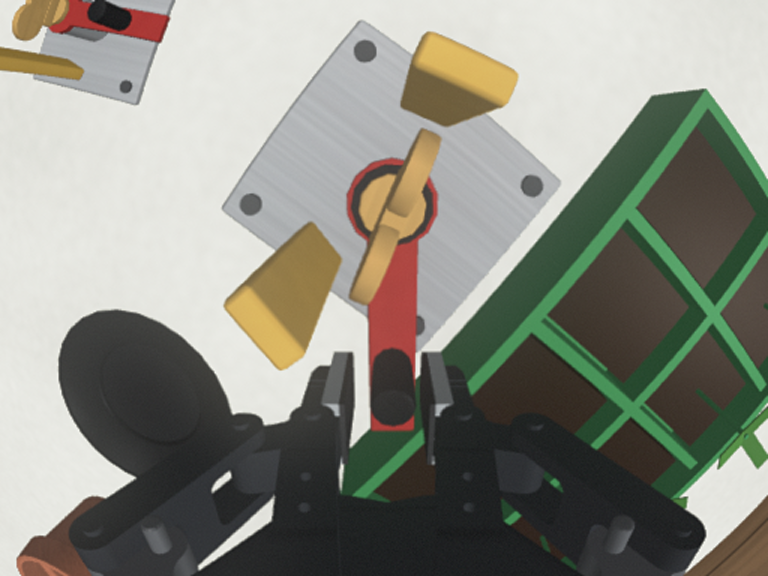

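```bash
python3 -m crank '[[[0.0036,0.0029,0,4,0.28],[0.0072,0.0059,0,8,0.28],[0.0094,0.0082,0,11,0.28],[0.0115,0.0105,0,14,0.28],[0.0134,0.013,0,17,0.28],[0.0152,0.0155,0,20,0.28],[0.0169,0.0182,0,23,0.28],[0.0185,0.0209,0,26,0.28],[0.0199,0.0237,0,29,0.28],[0.0211,0.0266,0,32,0.28],[0.0222,0.0296,0,35,0.28],[0.0232,0.0326,0,38,0.28],[0.024,0.0356,0,41,0.28],[0.0246,0.0387,0,44,0.28],[0.0252,0.0428,0,48,0.28],[0.0252,0.0428,0,48,0.28]]]'
python3 - <<'E'
from h import *
s=sensors.state();print(np.round(s["contact_force"],2),np.round(s["torque"],2))
p=shot("wrist");save(p,"w6",None,1.5)
E
```

```text
time_s: 6.95
ee_pos: [571.1, -95.9, 67.3]
tool_rot: [0.054, 0.999, -0.0, 0.002]
contact_force: [-0.6, -0.3, 1.5]
opening: 24.2
[-0.58 -0.29  1.47] [-0.02 -0.06  0.09]
```

View pics/w6.png

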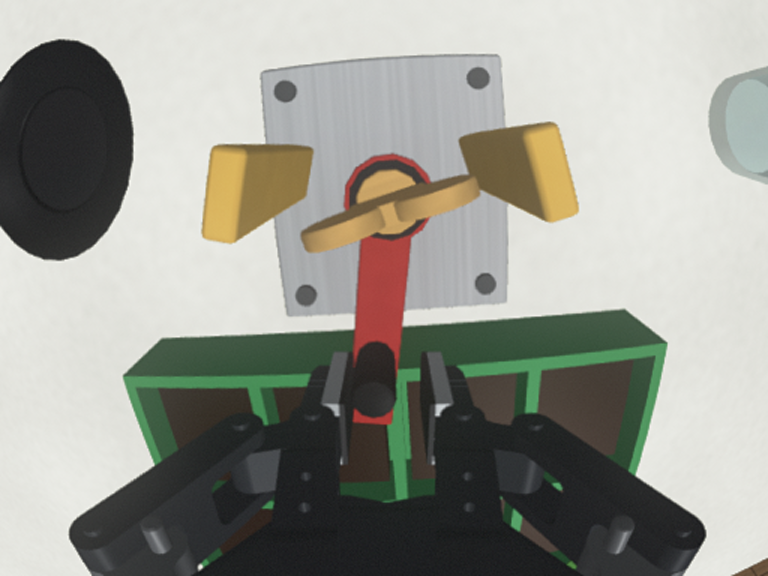

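```bash
for i in 1; do python3 -m crank '[[[0,0.0025,0,2,0.28],[0,0.005,0,4,0.28],[0,0.0065,0,6,0.28],[0,0.0075,0,7,0.28],[0,0.0075,0,7,0.28]]]'; done
python3 -c "
from h import *
s=sensors.state();print(np.round(s['contact_force'],2),np.round(s['torque'],2),np.round(s['ee_pos'],1))"
python3 -m crank '[[[0,0.001,0,1,0.28],[0,0.002,0,2,0.28],[0,0.002,0,2,0.28]]]'
python3 -c "
from h import *
s=sensors.state();print(np.round(s['contact_force'],2),np.round(s['torque'],2),np.round(s['ee_pos'],1))
p=shot('wrist');save(p,'w7',(150,0,340,290),2.5)"
```

```text
time_s: 7.42
ee_pos: [570.7, -88.8, 66.5]
tool_rot: [-0.005, 1.0, -0.0, 0.001]
contact_force: [0.1, -2.0, 1.0]
opening: 23.6
[ 0.11 -2.03  0.95] [-0.29 -0.11 -0.01] [570.7 -88.8  66.5]
time_s: 7.67
ee_pos: [570.0, -86.5, 65.6]
tool_rot: [-0.024, 1.0, -0.0, 0.0]
contact_force: [1.3, -2.2, 0.6]
opening: 23.9
[ 1.26 -2.23  0.65] [-0.4  -0.17  0.02] [570.  -86.5  65.6]
```

View pics/w7.png

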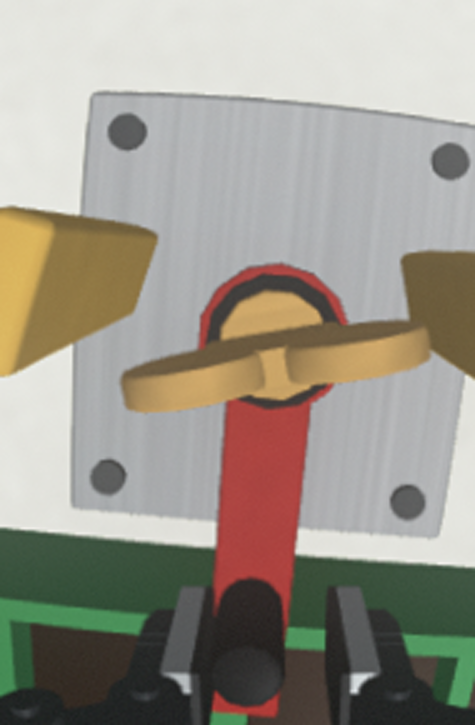

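```bash
python3 -m crank '[[[0,0.001,0,0,0.28],[0,0.0015,0,0,0.28],[0,0.0015,0,0,0.28]]]'
python3 -m crank '[[[0,0.001,0,0,0.28],[0,0.0015,0,0,0.28],[0,0.0015,0,0,0.28]]]'
```

```text
time_s: 7.97
ee_pos: [569.9, -86.4, 65.5]
tool_rot: [-0.023, 1.0, -0.002, 0.0]
contact_force: [0.3, -6.6, 1.3]
opening: 23.7
time_s: 8.22
ee_pos: [570.0, -86.2, 65.5]
tool_rot: [-0.022, 1.0, -0.003, 0.0]
contact_force: [0.3, -10.4, 1.3]
opening: 23.5
```

```bash
python3 -m crank '[[[0,-0.003,0,0,0.28],[0,-0.0075,0,0,0.28],[0,-0.0075,0,0,0.28],[0,-0.0075,0.02,0,0.28],[0,-0.0075,0.05,0,0.28],[0,-0.0075,0.085,0,0.28],[-0.02,-0.005,0.105,5,0.28],[-0.06,-0.0,0.105,12,0.28],[-0.06,0.0,0.105,12,0.28],[-0.06,0.0,0.105,12,0.28]]]'
python3 - <<'E'
from h import *
s=sensors.state();print(np.round(s["contact_force"],2),np.round(s["torque"],2),np.round(s["qpos"],2),np.round(s["ee_pos"],1))
p=shot("wrist");save(p,"w8",(130,60,380,256),3)
p=shot("scene");save(p,"sc8",(130,100,280,220),4)
E
```

```text
time_s: 9.05
ee_pos: [506.7, -81.9, 169.9]
tool_rot: [-0.128, 0.992, 0.001, -0.001]
contact_force: [0.8, 0.0, 0.1]
opening: 24.0
[0.84 0.03 0.12] [-0.02  0.01  0.02] [-0.32  0.22 -0.23  1.12  0.   -0.57] [506.7 -81.9 169.9]
```

View pics/w8.png

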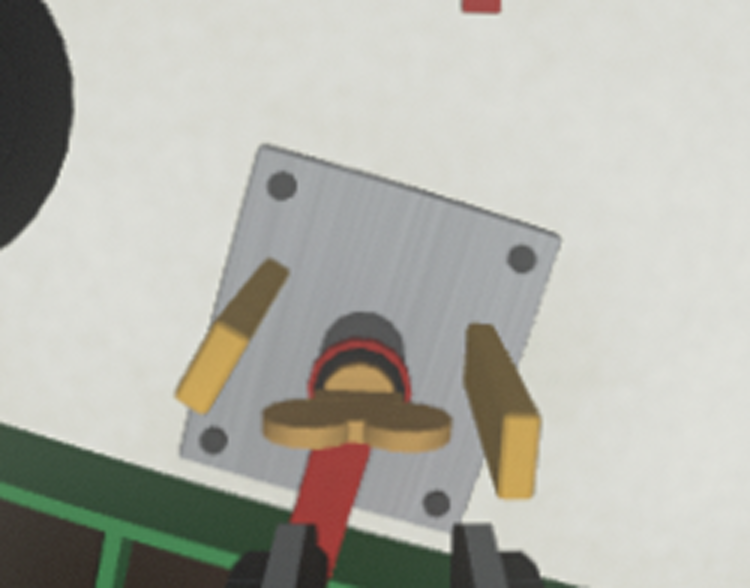

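View pics/sc8.png

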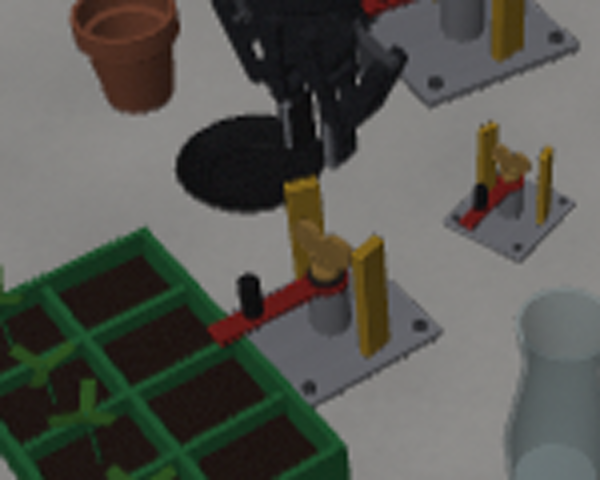

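Run:
```python
from h import *
p=shot("wrist")
q=lambda L,z:np.array([onz(p,u/3+130,v/3+60,z)[:2] for u,v in L])
a,b=q([(213,368),(519,455)],108);print(a,b,(a+b)/2)
w=q([(264,430),(451,432)],99);print(w,w.mean(0),np.degrees(np.arctan2(*(w[1]-w[0])[::-1])))
print("bush",q([(312,388),(409,388)],60), "yaw", np.degrees(np.arctan2(*pose()[0][:2,1][::-1])))
```

```text
[ 501.19568584 -129.15838665] [504.05500613 -50.57313584] [502.62534599 -89.86576125]
[[ 517.1381248  -114.0260705 ]
 [ 505.44862892  -67.30131689]] [511.29337686 -90.66369369] 104.0458307903799
bush [[ 515.54302175 -104.71338068]
 [ 508.22314116  -76.68934515]] yaw 104.66323969511608
```

```bash
python3 -c "
from h import *
s=sensors.state();print(np.round(s['ee_pos'],1))"
python3 -m crank '[[[0.001,-0.007,-0.03,89,0.28],[0.001,-0.007,-0.03,89,0.28],[0.001,-0.007,-0.03,89,0.28],[0.001,-0.007,-0.03,89,0.28],[0.001,-0.007,-0.03,89,0.28],[0.001,-0.007,-0.03,89,0.28],[0.001,-0.007,-0.03,89,0.28],[0.001,-0.007,-0.03,89,0.28],[0.001,-0.007,-0.03,89,0.28],[0.001,-0.007,-0.03,89,0.28],[0.001,-0.007,-0.03,89,0.28],[0.001,-0.007,-0.03,89,0.28],[0.001,-0.007,-0.03,89,0.28],[0.001,-0.007,-0.03,89,0.28],[0.001,-0.007,-0.03,89,0.28]]]'
python3 - <<'E'
from h import *
s=sensors.state();print(np.round(s["qpos"],2),np.round(s["ee_pos"],1),"yaw", np.degrees(np.arctan2(*pose()[0][:2,1][::-1])))
p=shot("wrist");save(p,"w9",(130,60,400,300),2.8)
E
```

```text
[510.6 -83.3 170.4]
time_s: 10.45
ee_pos: [511.6, -90.5, 140.0]
tool_rot: [0.786, -0.619, -0.0, -0.0]
contact_force: [0.1, 0.2, -0.7]
opening: 24.0
[-0.33  0.25 -0.26  1.05  0.   -2.14] [511.6 -90.5 140. ] yaw -166.4220033451829
```

View pics/w9.png

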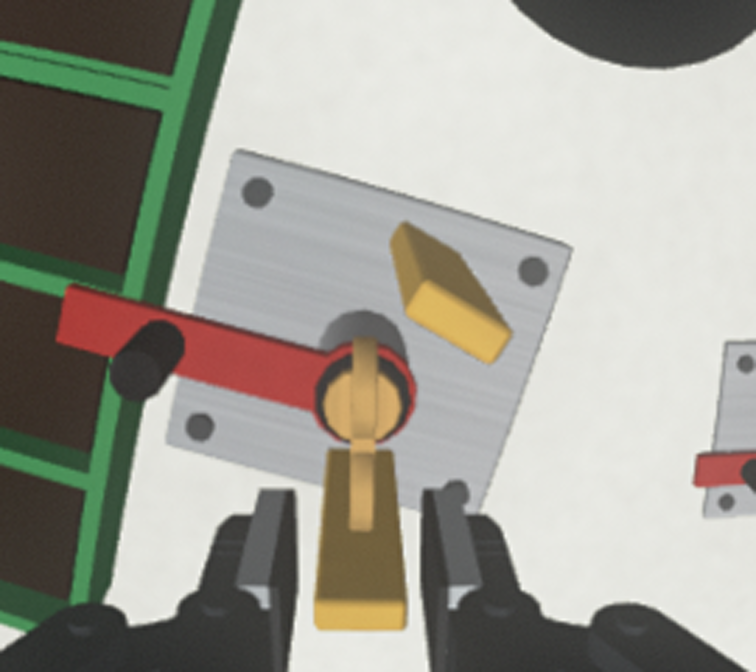

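Run:
```python
from h import *
p=shot("wrist")
q=lambda L,z:np.array([onz(p,u/2.8+130,v/2.8+60,z)[:2] for u,v in L])
w=q([(364,342),(361,527)],98);print(w,w.mean(0),np.degrees(np.arctan2(*(w[1]-w[0])[::-1])))
b=q([(363,395)],60);print(b)
a=q([(480,325)],108);c=q([(361,613)],108);print(a,c,(a+c)/2)
```

```text
[[ 515.61395964 -116.70660313]
 [ 504.88314266  -69.51685267]] [510.24855115 -93.1117279 ] 102.81104718914698
[[509.3538094  -91.01217762]]
[[ 492.53170976 -129.220062  ]] [[500.30402517 -50.50296419]] [[496.41786747 -89.86151309]]
```

```bash
python3 -m crank '[[[-0.001,0,-0.03,0,0.28],[-0.001,0,-0.05,0,0.28],[-0.001,0,-0.067,0,0.28],[-0.001,0,-0.067,0,0.28],[-0.001,0,-0.067,0,0.28]]]'
cat > st.py <<'E'
from h import *
s=sensors.state();print(np.round(s["contact_force"],2),"T",np.round(s["torque"],3),"j6",round(s["qpos"][5],3),round(s["joint_efforts"][5],3),np.round(s["ee_pos"],1),"yaw", round(np.degrees(np.arctan2(*pose()[0][:2,1][::-1])),2))
E
python3 st.py
python3 -m crank '[[[0,0,0,0,0],[0,0,0,0,0],[0,0,0,0,0],[0,0,0,0,0],[0,0,0,0,0]]]'
python3 st.py
python3 -c "
from h import *
p=shot('wrist');save(p,'w10',None,1.5)"
```

```text
time_s: 10.97
ee_pos: [509.0, -90.1, 72.7]
tool_rot: [0.786, -0.618, -0.001, 0.0]
contact_force: [-0.4, 0.4, -0.1]
opening: 23.6
[-0.38  0.38 -0.1 ] T [-0.026  0.056 -0.02 ] j6 -2.139 0.008 [509.  -90.1  72.7] yaw -166.35
time_s: 11.38
ee_pos: [510.6, -90.7, 74.7]
tool_rot: [0.786, -0.618, 0.001, -0.0]
contact_force: [-1.3, -1.1, 6.4]
opening: 4.8
[-1.3  -1.09  6.41] T [ 0.006  0.207 -0.026] j6 -2.14 -0.016 [510.6 -90.7  74.7] yaw -166.32
```

View pics/w10.png

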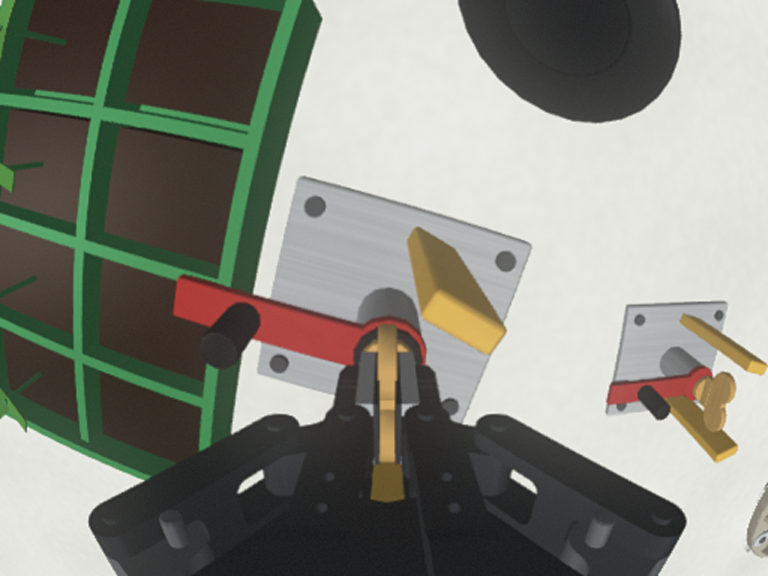

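```bash
python3 -m crank '[[[0,0,0,-3,0],[0,0,0,-6,0],[0,0,0,-9,0],[0,0,0,-12,0]]]' ; python3 st.py
python3 -m crank '[[[0,0,0,-3,0],[0,0,0,-6,0],[0,0,0,-9,0],[0,0,0,-12,0]]]' | tail -2; python3 st.py
```

```text
time_s: 11.77
ee_pos: [510.2, -90.7, 74.6]
tool_rot: [0.717, -0.697, 0.001, -0.0]
contact_force: [-2.4, 0.6, 6.9]
opening: 5.0
[-2.44  0.65  6.86] T [-0.106  0.495  0.173] j6 -1.929 -0.446 [510.2 -90.7  74.6] yaw -178.44
contact_force: [-3.1, -0.2, 8.2]
opening: 4.9
[-3.12 -0.2   8.19] T [-0.164  0.707  0.21 ] j6 -1.719 -0.444 [509.8 -90.7  74.6] yaw 169.56
```

```bash
python3 -m crank '[[[0,0,0,-3,0],[0,0,0,-6,0],[0,0,0,-9,0],[0,0,0,-12,0]]]' |tail -2; python3 st.py
python3 -m crank '[[[0,0,0,-3,0],[0,0,0,-6,0],[0,0,0,-9,0],[0,0,0,-12,0]]]' | tail -2; python3 st.py
python3 -c "
from h import *
p=shot('wrist');save(p,'w11',None,1.5)"
```

```text
contact_force: [-4.0, -0.4, 10.4]
opening: 4.6
[-4.02 -0.37 10.36] T [-0.018  0.927  0.213] j6 -1.51 -0.442 [509.4 -90.6  74.6] yaw 157.56
contact_force: [-5.4, 0.6, 10.4]
opening: 4.9
[-5.45  0.57 10.36] T [0.065 1.108 0.203] j6 -1.3 -0.441 [509.1 -90.4  74.6] yaw 145.56
```

View pics/w11.png

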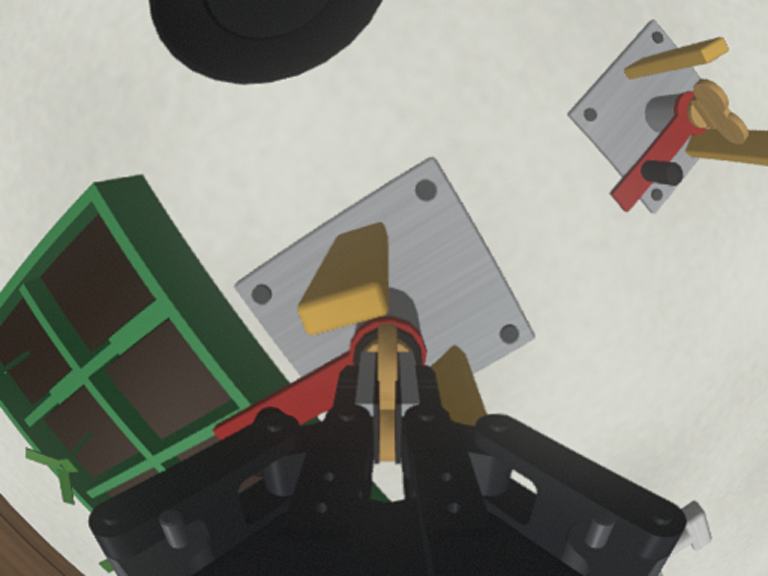

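```bash
python3 -m crank '[[[-0.0007,0,0.0007,-3,0],[-0.0015,0,0.0015,-6,0],[-0.0015,0,0.0015,-9,0],[-0.0015,0,0.0015,-12,0]]]' |tail -2; python3 st.py
python3 -m crank '[[[0,0,0,-3,0],[0,0,0,-6,0],[0,0,0,-9,0],[0,0,0,-12,0]]]' | tail -2; python3 st.py
python3 -m crank '[[[0,0,0,-3,0],[0,0,0,-6,0],[0,0,0,-9,0],[0,0,0,-12,0]]]' | tail -2; python3 st.py
```

```text
contact_force: [1.1, 1.0, -2.4]
opening: 5.0
[ 1.12  1.   -2.42] T [ 0.111 -0.357  0.203] j6 -1.092 -0.452 [508.6 -90.1  74.7] yaw 133.57
contact_force: [1.7, 1.5, -1.9]
opening: 4.6
[ 1.69  1.48 -1.86] T [ 0.302 -0.215  0.209] j6 -0.882 -0.449 [508.4 -89.8  74.7] yaw 121.58
contact_force: [0.3, 3.5, -1.3]
opening: 5.1
[ 0.27  3.47 -1.3 ] T [ 0.55  -0.121  0.182] j6 -0.673 -0.445 [508.1 -89.4  74.7] yaw 109.6
```

```bash
python3 -m crank '[[[0,0.001,0,-3,0],[0,0.001,0,-6,0],[0,0.001,0,-9,0],[0,0.001,0,-12,0]]]' |tail -2; python3 st.py
python3 -m crank '[[[0,0,0,-3,0],[0,0,0,-6,0],[0,0,0,-9,0],[0,0,0,-12,0]]]' | tail -2; python3 st.py
```

```text
contact_force: [0.3, 1.4, -2.0]
opening: 4.8
[ 0.29  1.41 -1.95] T [ 0.195 -0.033  0.274] j6 -0.462 -0.448 [508.1 -89.   74.7] yaw 97.58
contact_force: [-0.4, 2.7, -2.0]
opening: 5.1
[-0.44  2.68 -2.03] T [ 0.419 -0.14   0.159] j6 -0.252 -0.445 [508.1 -88.6  74.7] yaw 85.59
```

```bash
python3 -c "
from h import *
p=shot('scene');save(p,'sc12',(130,60,280,220),3.7)"
```

```text
(no output)
```

View pics/sc12.png

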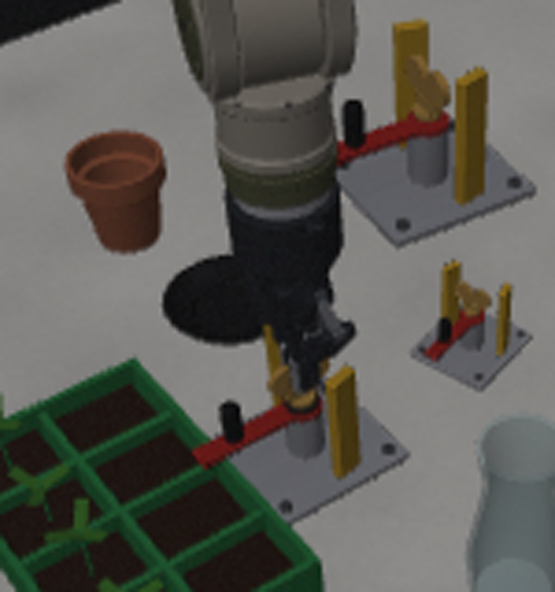

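```bash
python3 -m crank '[[[0,0.0007,0,-3,0],[0,0.0007,0,-6,0],[0,0.0007,0,-9,0]]]' |tail -2; python3 st.py
python3 -m crank '[[[0,0,0,-3,0],[0,0,0,-6,0],[0,0,0,-9,0]]]' | tail -2; python3 st.py
```

```text
contact_force: [-0.1, 1.7, -1.0]
opening: 4.7
[-0.12  1.68 -0.98] T [ 0.297 -0.078  0.219] j6 -0.095 -0.449 [508.1 -88.2  74.7] yaw 76.64
contact_force: [0.8, 3.9, -0.4]
opening: 4.9
[ 0.83  3.85 -0.41] T [ 0.505 -0.119  0.242] j6 0.062 -0.445 [508.1 -87.9  74.7] yaw 67.65
```

```bash
python3 -m crank '[[[0,0,0,-3,0],[0,0,0,-6,0],[0,0,0,-9,0]]]' | tail -2; python3 st.py
```

```text
contact_force: [1.2, 3.2, -3.0]
opening: 4.6
[ 1.23  3.23 -2.95] T [ 0.714 -0.267  0.226] j6 0.219 -0.443 [508.3 -87.7  74.7] yaw 58.67
```

```bash
python3 -m crank '[[[0,0.0012,0,-3,0],[0,0.0012,0,-6,0],[0,0.0012,0,-9,0]]]' |tail -2; python3 st.py
```

```text
contact_force: [1.2, 1.3, -2.8]
opening: 4.5
[ 1.21  1.32 -2.82] T [ 0.109 -0.271  0.208] j6 0.378 -0.445 [508.5 -87.3  74.7] yaw 49.64
```

```bash
python3 -m crank '[[[0,0,0,-3,0],[0,0,0,-6,0],[0,0,0,-9,0]]]' | tail -2; python3 st.py
```

```text
contact_force: [1.9, 1.6, -3.3]
opening: 5.0
[ 1.88  1.6  -3.29] T [ 0.27  -0.463  0.203] j6 0.536 -0.445 [508.7 -87.1  74.7] yaw 40.64
```

```bash
python3 -m crank '[[[0,0,0,-3,0],[0,0,0,-6,0],[0,0,0,-9,0]]]' | tail -2; python3 st.py
```

```text
contact_force: [3.7, 1.9, -3.4]
opening: 4.5
[ 3.65  1.85 -3.37] T [ 0.422 -0.543  0.246] j6 0.693 -0.441 [509.  -86.9  74.7] yaw 31.65
```

```bash
python3 -m crank '[[[0.001,0.0005,0,-3,0],[0.001,0.0005,0,-6,0],[0.001,0.0005,0,-9,0]]]' |tail -2; python3 st.py
```

```text
contact_force: [1.0, 0.3, -2.8]
opening: 4.9
[ 0.99  0.33 -2.77] T [ 0.132 -0.187  0.238] j6 0.851 -0.419 [509.3 -86.8  74.7] yaw 22.64
```

```bash
python3 -m crank '[[[0,0,0,-3,0],[0,0,0,-6,0],[0,0,0,-9,0]]]' | tail -2; python3 st.py
```

```text
contact_force: [1.9, 1.8, -3.7]
opening: 5.0
[ 1.88  1.83 -3.75] T [ 0.256 -0.357  0.272] j6 1.008 -0.383 [509.6 -86.7  74.7] yaw 13.65
```

The load is starting to rise: T is 0.27 against about 0.215 running free, and the joint 6 effort is shifting too. I'll take finer steps now.

```bash
python3 -m crank '[[[0,0,0,-2,0]]]' | tail -2; python3 st.py;python3 -m crank '[[[0,0,0,-1,0]]]' | tail -2; python3 st.py; for i in 1; do python3 -m crank '[[[0,0,0,0,0]]]' | tail -2; python3 st.py; done; python3 -m crank '[[[0,0,0,0,0]]]' | tail -2; python3 st.py
```

```text
contact_force: [2.0, 1.1, -2.6]
opening: 5.0
[ 2.03  1.15 -2.63] T [ 0.237 -0.391  0.326] j6 1.043 0.003 [509.6 -86.7  74.7] yaw 11.66
contact_force: [3.2, 1.3, -2.9]
opening: 4.8
[ 3.24  1.29 -2.93] T [ 0.27  -0.474  0.281] j6 1.06 0.263 [509.7 -86.7  74.7] yaw 10.7
contact_force: [3.2, 0.6, -4.1]
opening: 4.7
[ 3.25  0.62 -4.08] T [ 0.364 -0.595  0.093] j6 1.059 0.339 [509.7 -86.7  74.7] yaw 10.74
contact_force: [2.8, 2.2, -5.1]
opening: 4.4
[ 2.82  2.15 -5.09] T [ 0.43  -0.688  0.16 ] j6 1.058 0.151 [509.7 -86.7  74.7] yaw 10.77
```

```bash
python3 -m crank '[[[0,0,0,-0.6,0]]]' >/dev/null; python3 st.py;python3 -m crank '[[[0,0,0,-0.6,0]]]' >/dev/null; python3 st.py;python3 -m crank '[[[0,0,0,-0.6,0]]]' >/dev/null; python3 st.py;python3 -m crank '[[[0,0,0,-0.6,0]]]' >/dev/null; python3 st.py
```

```text
[ 4.84  2.56 -5.33] T [ 0.474 -0.84   0.229] j6 1.069 0.06 [509.7 -86.7  74.8] yaw 10.14
[ 4.2   2.03 -5.38] T [ 0.489 -0.927  0.33 ] j6 1.081 0.13 [509.7 -86.7  74.8] yaw 9.49
[ 4.24  2.58 -6.64] T [ 0.521 -0.922  0.264] j6 1.092 0.153 [509.7 -86.7  74.7] yaw 8.88
[ 4.86  2.15 -6.24] T [ 0.485 -0.935  0.293] j6 1.102 0.163 [509.7 -86.7  74.7] yaw 8.27
```

```bash
python3 -m crank '[[[0,0,0,-0.6,0]]]' >/dev/null; python3 st.py;python3 -m crank '[[[0,0,0,-0.6,0]]]' >/dev/null; python3 st.py;python3 -m crank '[[[0,0,0,-0.6,0]]]' >/dev/null; python3 st.py;python3 -m crank '[[[0,0,0,-0.3,0]]]' >/dev/null; python3 st.py
python3 -c "
from h import *
p=shot('wrist');save(p,'w13',None,1.5)"
```

```text
[ 4.76  2.13 -6.31] T [ 0.549 -1.018  0.267] j6 1.113 0.167 [509.7 -86.7  74.7] yaw 7.67
[ 5.12  2.23 -6.01] T [ 0.467 -0.968  0.306] j6 1.123 0.17 [509.7 -86.7  74.8] yaw 7.07
[ 4.7   2.17 -6.27] T [ 0.55  -0.966  0.305] j6 1.133 0.173 [509.8 -86.7  74.8] yaw 6.48
[ 4.72  3.08 -6.25] T [ 0.559 -1.041  0.323] j6 1.139 0.287 [509.8 -86.7  74.7] yaw 6.18
```

View pics/w13.png

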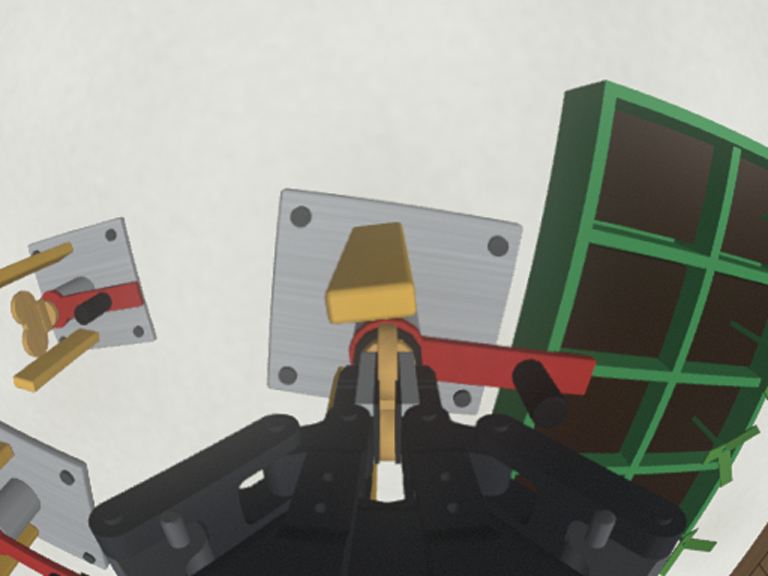

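```bash
python3 -m crank '[[[0,0,0,-0.6,0]]]' >/dev/null; python3 st.py;python3 -m crank '[[[0,0,0,-0.6,0]]]' >/dev/null; python3 st.py;python3 -m crank '[[[0,0,0,-0.6,0]]]' >/dev/null; python3 st.py
```

```text
[ 5.77  1.54 -5.46] T [ 0.524 -1.02   0.266] j6 1.149 0.099 [509.8 -86.7  74.8] yaw 5.6
[ 4.45  2.02 -6.27] T [ 0.498 -1.05   0.303] j6 1.16 0.17 [509.8 -86.7  74.7] yaw 4.98
[ 5.04  2.82 -6.38] T [ 0.518 -1.052  0.255] j6 1.17 0.183 [509.8 -86.7  74.7] yaw 4.38
```

```bash
python3 -m crank '[[[0,0,0,-0.7,0],[0,0,0,-0.7,0]]]' >/dev/null; python3 st.py
python3 -m crank '[[[0,0,0,0,0.25],[0,0,0,0,0.25],[0,0,0,0,0.25],[0,0,0,0,0.25],[0,0,0.01,0,0.25],[0,0,0.03,0,0.25],[0,0,0.06,0,0.25],[0,0,0.09,0,0.25],[0,0,0.09,0,0.25],[0,0,0.09,0,0.25]]]'
python3 - <<'E'
from h import *
exec(open("st.py").read())
p=shot("wrist");save(p,"w14",None,1.5);p=shot("scene");save(p,"sc14",(100,60,290,260),3)
E
```

```text
[ 6.43  2.56 -6.24] T [ 0.571 -1.113  0.211] j6 1.182 0.332 [509.8 -86.7  74.8] yaw 3.67
time_s: 18.83
ee_pos: [510.7, -87.6, 167.6]
tool_rot: [0.684, 0.729, 0.001, 0.002]
contact_force: [-0.1, -0.6, -0.8]
opening: 21.4
[-0.08 -0.62 -0.77] T [-0.008  0.015  0.016] j6 1.182 0.0 [510.7 -87.6 167.6] yaw 3.68
```

View pics/w14.png

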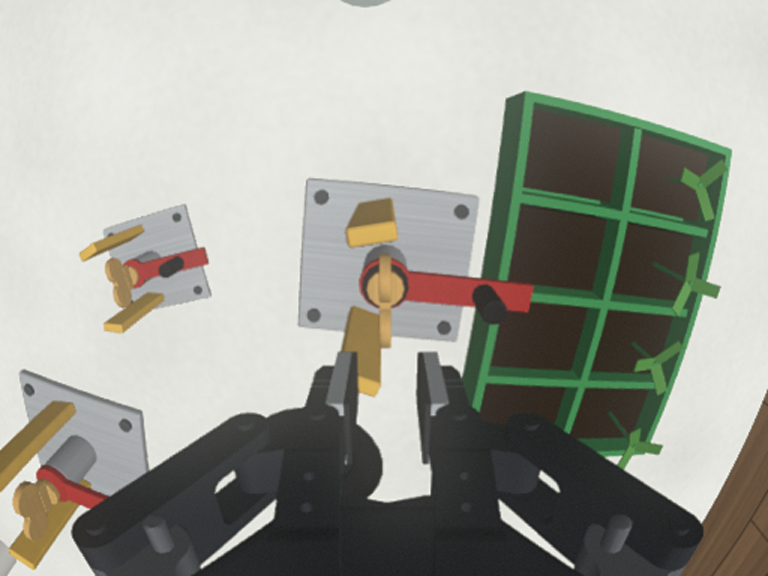

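View pics/sc14.png

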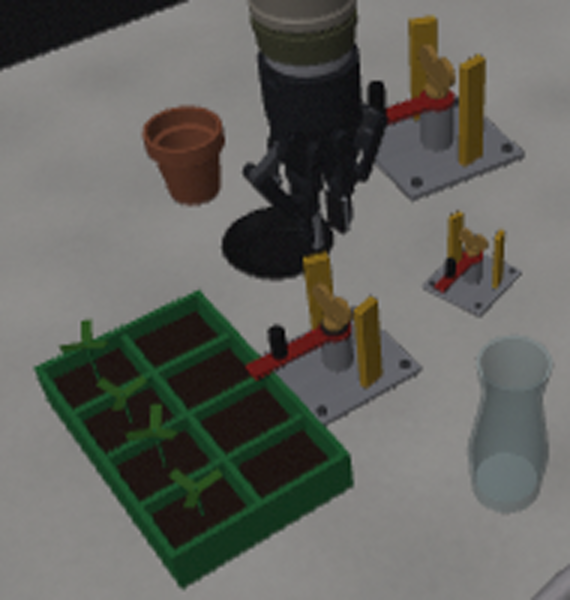

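Run:
```python
from h import *
p=shot("wrist")
q=lambda L,z:np.array([onz(p,u/1.5,v/1.5,z)[:2] for u,v in L])
w=q([(386,252),(385,346)],98);d=w[1]-w[0];print("wings",np.degrees(np.arctan2(*d[::-1])),w.mean(0))
k=q([(534,284),(531,312)],56).mean(0);print("keeper tip",k,np.degrees(np.arctan2(*(k-[510,-89.8])[::-1])))
t=q([(526,92)],46);print("tray corner",t)
p=shot("scene")
for n in("tray","saucer","pot_center","dibber"):
    o=outline_of(n,p); print(n,[np.round(x["extent"]) for x in o[:1]])
```

```text
wings -86.97224947800063 [507.49906168 -83.7879089 ]
keeper tip [599.40611735 -91.40830381] -1.0305679910028591
tray corner [[583.34122431  33.26556743]]
tray [array([166., 207., 106., 103.])]
saucer [array([188., 141.,  32.,  22.])]
pot_center [array([162., 111.,  33.,  33.])]
dibber [array([295., 252.,  69.,  57.])]
```

```bash
python3 -c "
from cell import sign_off;print(sign_off())"
```

```text
the job is handed in; nothing more can be done
None
```

The keeper is at its stop over the tray rim. The nut is, by my readings, snug within the allowed band, though the two ways of checking it disagree somewhat. The gripper has let go and is clear above the bracket, and the job was handed in at about 19 s.

- **Keeper:** I caged its knob loosely and swung it until the tool stopped moving at about 10 N. The camera puts it at about -1° in world angle, and the bracket's axis at about -2.7°, which is within camera error.
- **Nut:** I gripped the wings once and turned about 190° clockwise in short steps. The wings ended within a degree of where the hand's turn should have put them, so the nut did not slip.
- **Forces:** I saw no contact with the uprights. The largest reading was about 14 N in total (10 N upward, 5 N sideways), from a slightly off-centre grip, which I corrected along the way.
- **Snugness:** The moment rose over free running by about 0.08–0.11 N m (torque sensor and joint effort), which is 0.2–0.28 rad past first hold. The angle where the load first started to rise suggests about 0.33–0.38 rad. Both estimates lie within 0.2–0.42 rad. The measured rise per radian was about 0.25 N m, below the stated 0.4, so the exact value is uncertain.
- **Other things:** The tray corner measured the same as at the start to about 3 mm. The pot, saucer and dibber outlines had not moved beyond a few pixels of noise. I only looked at the vase in the pictures, where it had not moved.

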